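# Seat the sample bottle in the block heater and vent its cap

### The job

Slide the bench clamp's jaw fully open, lift the square sample bottle out and set it fully down in the square well of the block heater. Then screw its cap down clockwise until it bottoms out, back it off a quarter turn so the bottle can vent while heating, and finish there with the gripper still holding the cap, not letting go. Leave the other things on the bench where they are and keep the bottle upright.

Things in the scene. Friction and masses are not known exactly. Their poses are not given: they have to be found in the camera images.
- clamp: Fixed bench clamp holding the bottle at the start. Origin: on the bench under the bottle's axis; z up; -x faces roughly the robot. Base plate 12 mm thick (the bottle's floor is at z = 12), 66 mm wide (y), x = -150 to +50 mm. Fixed jaw x = +26.5 to +42.5, up to z = 70. Low cheeks at y = +-27 to +-33, up to z = 34. The sliding jaw closes from the -x side.
- jaw (a joint): Travel of the clamp's sliding jaw, m: 0 closed, 0.035 fully open (stop); opens along the clamp's -x, stays where left, about 3 N of friction. Closed, its lip (40 mm wide, z = 84 to 90 mm in the clamp) reaches 8 mm over the bottle's shoulder and keeps it from being lifted. Its face plate is 12 mm thick, 50 mm wide, on the bottle's -x side.
- jaw_tab (a point): Middle of the top of the jaw's black upright finger tab, 14 mm (clamp's x) by 24 mm (y), top 77 mm above the bench. It stands free for 47 mm below its top; with the jaw closed it is 83 mm from the bottle's axis and its near side is 37 mm behind the face plate. Moves with the jaw, has the clamp's axes.
- bottle: Loose natural-plastic square bottle, about 0.2 kg: body 51 x 51 mm, 70 mm high, flat shoulder, neck 30 mm across up to the cap. Origin: centre of the underside; z up; x and y square to its sides. Stands in the clamp with the clamp's yaw, about 1 mm loose.
- cap: The bottle's ribbed round screw cap, 38 mm across, 26 mm high, with a small raised ridge on top along its own x from middle to rim. Origin: centre of its underside, 86 mm above the bottle's underside when bottomed out (top then at 112 mm); z up. It does not come off. The bottle can be carried by the cap, gripped at any yaw.
- cap_turn (a joint): Turn of the cap on the bottle, rad: 0 bottomed out (hard stop), growing as it is unscrewed (anticlockwise from above). Starts between 1 and 2.4. Rises 3 mm per turn. About 0.06 N m of friction; stays where left. At the stop the torque climbs at once; the bottle itself can twist about 0.08 rad either way in the well.
- heater: Fixed block heater, 210 (x) x 190 (y) mm, blue casing 85 mm high round an aluminium block 110 x 130 mm, top 95 mm above the bench, with one square well in the middle between two rows of small dark tube holes. Origin: on the bench under the well's axis; z up; the well's sides are along x and y.
- well_floor (a point): Centre of the floor of the heater's square well, 60 mm above the bench, with the heater's axes. The well is 55 x 55 mm and 35 mm deep, with a 4 mm chamfer round its mouth; the bottle goes in in any of the four square ways.
- dish: Bystander: clear shallow dish 90 mm across, 15 mm high. Origin: centre of underside.
- reagent: Bystander: round plastic bottle 56 mm across, 125 mm high. Origin: centre of underside.
- tube: Bystander: capped clear tube lying down, 100 mm long along its x, 34 mm thick. Origin: under its middle.
- pen: Bystander: black marker 130 mm long along its x, 11 mm thick. Origin: under its middle.
- notebook: Bystander: closed notebook 150 x 210 x 12 mm. Origin: centre of underside.
- timer: Bystander: small white bench timer 60 x 70 x 22 mm. Origin: centre of underside.
Not all that is in view belongs to the job. Leave any red look-alike of the clamp alone.

How it is judged (in metres and radians):
On the way, in this order (a step that is already met when the one before it is completed fails the run):
1. the clamp's jaw is open (value of joint jaw above 0.025 m), for 0.2 s.
2. the bottle is lifted out of the clamp (z of bottle in the frame of clamp above 0.08 m), for 0.1 s.
3. the bottle stands fully down in the heater's well (horizontal distance between bottle and well_floor below 0.005 m and z of bottle in the frame of well_floor below 0.005 m and angle between bottle's own z axis and vertical below 0.08 rad), for 0.2 s.
4. the cap is screwed down to its stop, the bottle in the well (all of step 3 and value of joint cap_turn below 0.12 rad), for 0.1 s.
At the end, for the whole second after the job is handed in: Bottle in the well (centre and underside within 5 mm, tilt under 0.08 rad), jaw open over 25 mm, cap first at its stop (under 0.12 rad), now backed off a quarter turn (1.17 to 1.97 rad), at rest and still held by the fingers (over 3 N) (all of step 3 and value of joint jaw above 0.025 m and value of joint cap_turn between 1.17 and 1.97 rad and velocity of joint cap_turn between -0.1 and 0.1 rad/s and contact force between the fingers and cap above 3 N and linear speed of bottle below 0.03 m/s); the arm keeps its last pose, push and grip.
It fails at once if the bottle is tipped over (angle between bottle's own z axis and vertical above 0.6 rad).
It fails at once if a bystander is moved more than 4 cm (distance of any of dish, reagent, tube, pen, notebook, timer from where it was at the start of the episode above 0.04 m).
It also fails if it takes over 64 s, if anything falls off the work surface, if the arm or the gripper's body presses on something with over 40 N, if the wrist force passes 120 N, or if a joint passes its speed limit or range.

### The arm

A 6-joint arm with a two-finger parallel gripper is mounted at the origin on the work surface. World frame = base frame: x ahead of the robot, y to its left, z up, the work surface at z = 0. Lengths are in mm, angles in rad, forces in N, time in s.
With the tool pointing down it reaches from about 350 to 775 mm from the base axis. Payload 7.3 kg.
Tool frame: the origin (TCP) lies between the finger pads; the fingertips stand 19 mm ahead of it and the grasp point (between the pads) is the TCP (arm.tcp_to_tips is the distance from the TCP to the fingertips, in mm); z points along the fingers, y is the direction in which the jaws open and shut (so a half turn about z gives the same grasp; the last joint's range is limited). The gripper opens to 92 mm and grips with 3 to 60 N. Pads are 19 mm wide; open, the fingers measure 130 mm over their backs; the gripper's body (75 mm by 190 mm) begins 47 mm behind the grasp point.
Start: joints at [-1.257, 0.342, 1.524, -0, 1.275, -0.146], TCP at [233.002, -470.482, 245.741] pointing down, gripper open.
Joint ranges: [-2.53, 2.53], [-0.77, 2.02], [0.04, 2.7], [-1, 4.14], [0.28, 2.66], [-3.11, 3.11]. Speed limits (rad/s): [2.57, 2.57, 3.14, 3.14, 3.14, 3.14].

### API

Orientations are given as a rotation vector (axis times angle).
In Python, from bench import arm gives the robot as it stands.
- The arm moves only by the tool apply_moves, never from a script. Its argument "targets" is one flat list of numbers, 7 for each row, row after row: the shift along the world's x, y, z in mm, then the turn, a rotation vector about the world's x, y, z in rad, then the opening in per cent of the stroke, from 0 (shut) to 100 (fully open). A call has exactly 8 rows; each row shifts and turns the commanded pose from where the row before left it; what a row does not reach is not made up. A row lasts 1/12 s, in which the tool goes at most 41.7 mm and 7.16 degrees, less where a joint would pass 70% of its speed; a pose out of reach is approached as far as the arm can. A call with a gripper value outside its range is refused whole. The fingers move at their own pace and stop on an object; "grip_force" is the grip in N (left out, the last holds). Time passes only in rows, so rows that do not move let the fingers close, or fill a call up. It gives the time, the measured TCP pose, the force and the opening at its end, in the units of the state.
- arm.state(): the state, without advancing time (a new reading comes with each control period).
- arm.snapshot(name): name is "scene" or "top" or "wrist"; returns (picture, depth): 384x512x3 uint8, red, green, blue; 384x512 float32, mm along the optical axis (not along the pixel's ray), 0 where there is no reading.
- arm.camera_info(name): a dict with "K" (3x3 intrinsics, pixels), "R" (3x3) and "t" (3): a world point X has camera coordinates R X + t; the wrist camera has in their place "tool_from_camera" (4x4, takes a point from camera to tool coordinates, whose origin is the TCP and whose axes are the flange's). Camera axes: x right, y down, z forward; pixel columns grow to the right and rows downward; lengths in mm; the calibration is good to about 2 mm. The wrist camera is an equidistant fisheye: a pixel r from the principal point sees the ray r / f radians off the axis. A picture is of the moment at which its call begins: read the wrist's pose just before it. camera_info takes no time and is no camera call.
- arm.sign_off(): hands the job in, once; it reports no verdict.
Trained networks look in the newest picture that a camera, given by its name, has taken for a name from the list of things; names that differ only in an ending like _2 or _b are one class to them, and where a whole thing is asked for, a point or a joint stands for the part that bears it (a point fixed in the world has none). Each returns a list of dicts, best first, with "conf" (0 to 1); they miss things now and then, are a little off and sometimes report something else, mostly with a low value. They report only what shows in the picture. A call takes as long as a camera call. They do not tell look-alikes from the thing itself.
- arm.recognise(query, camera): "at" ([x, y, z] in mm, in world coordinates, good to about 4 mm: the middle of the surface that is visible of it).
- arm.masks_of(query, camera): "pixels" (384x512 bool, what is visible of it).
- arm.mark_of(query, camera): "at" ([x, y, z] in mm, in world coordinates, good to about 4 mm: a listed point, or the origin of a listed thing).
The state is a dict: "t": time; "joints": joint angles; "dq": joint speeds; "effort": joint torques, N m; "tool_pos": TCP position; "tool_rot": TCP orientation; "ft_force": force on the tool from outside, world axes, zero at the start; "ft_torque": the same for the moment, N m; "grip_width": opening from 0.0 (shut) to 1.0 (fully open).
Only numpy, scipy, OpenCV 4.12 (cv2) and the standard library are available. Lean on these libraries where they do the work, as an engineer would, in place of code of your own. Each camera call takes 0.05 s, during which the arm holds its last target. There are 200 camera calls.

## Working session

There is one attempt and no reset: what is moved stays moved. The work goes in short steps, Python scripts to look and compute and a tool call to move; the robot and the scene stay as the last step left them, time stands still between calls to the robot, and variables do not carry over. Pictures are saved under pics/ and viewed, about 8 in all and at most 12, crops included, and the job is handed in when it is done.

Besides the shell and the picture viewer there is one more tool, called as name(argument=value, ...) on one line, values as JSON. apply_moves: Moves the arm, as the interface text tells. Its arguments: {"type":"object","properties":{"targets":{"type":"array"},"grip_force":{"type":"number"}},"required":["targets"]}

```bash
mkdir -p pics; ls; python3 - <<'E'
from bench import arm
import cv2, numpy as np
s=arm.state(); print(s['t'],s['tool_pos'],s['tool_rot'],s['grip_width'])
ims=[]
for c in ("scene","top"):
    im,d=arm.snapshot(c); ims.append(im); np.savez(f'{c}.npz',im=im,d=d)
    cv2.imwrite(f'pics/{c}0.png',cv2.cvtColor(im,cv2.COLOR_RGB2BGR))
    for q in ("clamp","jaw_tab","bottle","cap","heater","well_floor"):
        print(c,q,[(np.round(r['at']).tolist(),round(r['conf'],2)) for r in arm.mark_of(q,c)])
    i=arm.camera_info(c);print(i['K'].tolist(),(-i['R'].T@i['t']).round(),i['R'].round(2).tolist())
i=arm.camera_info("wrist");print(i)
E
```

```text
pics
0.0 [ 232.87223371 -470.10146655  245.03440474] [-3.05739911e+00 -7.15519042e-01  2.00914543e-04] 0.9995085640584364
scene clamp [([314.0, -281.0, -3.0], 0.84), ([576.0, -220.0, 2.0], 0.83), ([336.0, 214.0, -2.0], 0.83)]
scene jaw_tab [([261.0, 248.0, 79.0], 0.75), ([237.0, -283.0, 80.0], 0.68), ([489.0, -211.0, 72.0], 0.59), ([575.0, -219.0, 98.0], 0.35)]
scene bottle [([576.0, -224.0, 12.0], 0.77)]
scene cap [([577.0, -217.0, 99.0], 0.72)]
scene heater [([565.0, 202.0, 3.0], 0.73)]
scene well_floor [([565.0, 204.0, 62.0], 0.64), ([730.0, -2.0, 2.0], 0.34)]
[[383.93395161001496, 0.0, 260.658452599916], [0.0, 383.93395161001496, 197.22072405585612], [0.0, 0.0, 1.0]] [1240. -481.  956.] [[0.63, 0.78, -0.01], [0.55, -0.45, -0.71], [-0.56, 0.44, -0.71]]
top clamp [([312.0, -279.0, -3.0], 0.9), ([571.0, -215.0, 0.0], 0.77), ([341.0, 218.0, -1.0], 0.66), ([568.0, -217.0, 15.0], 0.41)]
top jaw_tab [([232.0, -288.0, 77.0], 0.86), ([259.0, 246.0, 72.0], 0.83), ([490.0, -204.0, 78.0], 0.68)]
top bottle [([575.0, -217.0, 16.0], 0.74), ([731.0, -6.0, -0.0], 0.44)]
top cap [([575.0, -218.0,
[... 179 characters left out ...]
1011, 0.0, 255.64182351651039], [0.0, 464.6400139371011, 192.37588849751918], [0.0, 0.0, 1.0]] [ 386.   42. 1691.] [[-0.02, -1.0, 0.0], [-1.0, 0.02, -0.08], [0.08, -0.01, -1.0]]
{'K': array([[297.31863964,   0.        , 260.06499885],
       [  0.        , 297.31863964, 185.03748965],
       [  0.        ,   0.        ,   1.        ]]), 'tool_from_camera': array([[-4.11147306e-04, -9.64663310e-01, -2.63485351e-01,
         7.15398275e+01],
       [ 9.99999777e-01, -5.35064974e-04,  3.98543348e-04,
        -4.82242262e-02],
       [-5.25441928e-04, -2.63485128e-01,  9.64663315e-01,
        -1.39896122e+02],
       [ 0.00000000e+00,  0.00000000e+00,  0.00000000e+00,
         1.00000000e+00]])}
```

```bash
python3 -c "
import cv2,numpy as np
a=cv2.imread('pics/scene0.png');b=cv2.imread('pics/top0.png')
"
```

```text
(no output)
```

View pics/scene0.png

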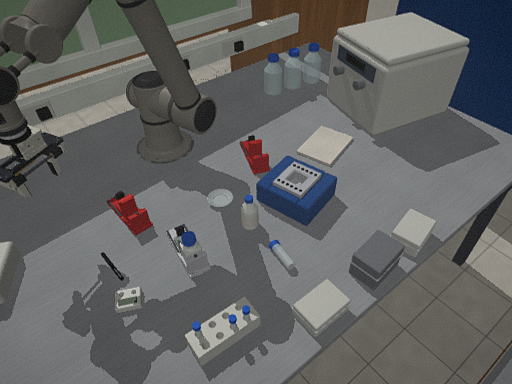

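View pics/top0.png

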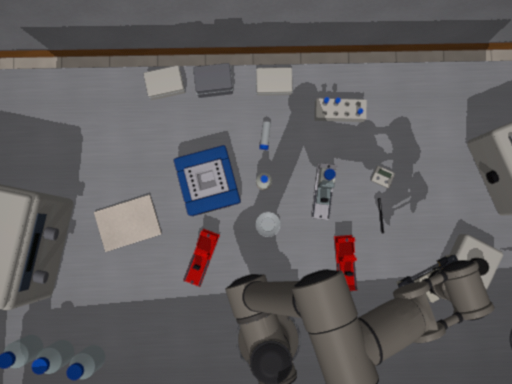

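The scene view shows three clamp-like things: red at (130,212), red at (255,153), and a grey one at (187,248) that holds a bottle with a blue cap. The grey one fits, since it holds the square bottle and isn't red. The heater is blue at (297,187). Next I'll measure yaws and heights and make an enlarged crop.

```bash
cat > h.py <<'E'
from bench import arm
import cv2, numpy as np
def cloud(c,d):
    i=arm.camera_info(c);K=i['K'];v,u=np.indices(d.shape)
    p=np.stack([(u-K[0,2])/K[0,0]*d,(v-K[1,2])/K[1,1]*d,d],-1)
    return (p-i['t'])@i['R']          # R^T (p - t)
def rect(p):
    (c,s,a)=cv2.minAreaRect(p[:,:2].astype(np.float32)); a=np.deg2rad(a); a=(a+np.pi/4)%(np.pi/2)-np.pi/4
    return np.round(c,1),np.round(s,1),round(a,3)
E
python3 - <<'E'
from h import *
for c in ("top","scene"):
    z=np.load(c+'.npz');im,d=z['im'].astype(int),z['d'];P=cloud(c,d);ok=d>0
    X,Y,Z=P[...,0],P[...,1],P[...,2]
    near=lambda x,y,r:ok&(abs(X-x)<r)&(abs(Y-y)<r)
    blue=(im[...,2]>im[...,0]*1.6)&(im[...,2]>60)
    m=near(565,204,160)&(Z>78)&(Z<102); print(c,'heater',m.sum(),rect(P[m]),np.percentile(Z[m],[5,50,95]).round(1))
    m=near(565,204,100)&(Z>91)&(Z<100); print(' block',m.sum(),rect(P[m]))
    m=near(565,204,33)&(Z>40)&(Z<75); print(' well',m.sum(),rect(P[m]) if m.sum()>4 else '',np.median(Z[m]))
    m=near(576,-218,40)&(Z>105)&blue; print(' cap',m.sum(),rect(P[m]),P[m].mean(0).round(1),np.percentile(Z[m],[50,95]).round(1))
    m=near(540,-215,130)&(Z>4)&(Z<20); print(' plate',m.sum(),rect(P[m]))
    m=near(490,-208,22)&(Z>68)&(Z<85); print(' tab',m.sum(),rect(P[m]),P[m].mean(0).round(1),np.percentile(Z[m],[50,95]).round(1))
im=cv2.imread('pics/scene0.png')[195:285,95:250];cv2.imwrite('pics/crop1.png',cv2.resize(im,None,fx=5,fy=5,interpolation=cv2.INTER_CUBIC))
E
```

```text
top heater 2873 (array([563.2, 204.1]), array([209.9, 189.8]), np.float64(0.248)) [80.1 87.3 98.4]
 block 823 (array([562.7, 202.4]), array([196.2, 181.4]), np.float64(0.236))
 well 233 (array([565.9, 206.2]), array([52.6, 53.7]), np.float64(0.246)) 61.10215529998403
 cap 101 (array([ 571. , -218.2]), array([33.5, 36.7]), np.float64(0.762)) [ 570.7 -218.6  125.1] [125.3 130.7]
 plate 1173 (array([ 540.1, -214.9]), array([259.4, 259.7]), np.float64(-0.0))
 tab 27 (array([ 487. , -207.6]), array([25.2, 10.9]), np.float64(-0.01)) [ 486.8 -206.5   77. ] [76.6 82.4]
scene heater 2229 (array([567.3, 204.4]), array([208.4, 192.1]), np.float64(0.25)) [80.3 84.9 95.6]
 block 667 (array([566.2, 206. ]), array([112.2, 134.8]), np.float64(0.255))
 well 111 (array([555.9, 213.8]), array([41.9, 40.8]), np.float64(0.199)) 60.36953316264731
 cap 167 (array([ 575.9, -219.3]), array([37.7, 37.5]), np.float64(-0.161)) [ 579.1 -220.4  120.8] [122.9 126.2]
 plate 346 (array([ 542.5, -215.6]), array([256. , 246.5]), np.float64(-0.0))
 tab 38 (array([ 491.5, -207.5]), array([23.1, 15.5]), np.float64(-0.042)) [ 492.8 -207.5   74.4] [74.7 78.1]
```

View pics/crop1.png

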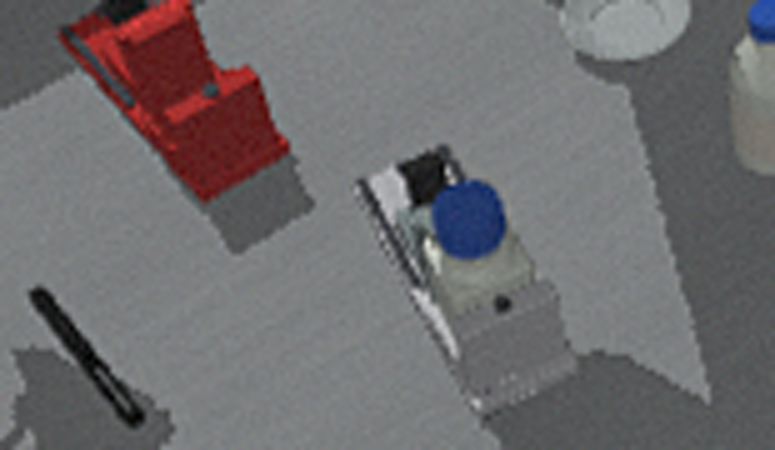

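The crop confirms it: the grey clamp holds the blue-capped bottle (cap at crop (470,218)), with the black tab just behind at (425,178). The red one to its left is empty. The clamp yaw is about -0.135 and the heater yaw about 0.25. I'm moving above the tab.

apply_moves(targets=[28,28.5,0,0,0,-0.1,100,28,28.5,0,0,0,-0.1,100,28,28.5,0,0,0,-0.1,100,28,28.5,0,0,0,-0.1,100,28,28.5,0,0,0,-0.1,80,28,28.5,0,0,0,-0.095,65,28,28.5,0,0,0,0,65,28,28.5,0,0,0,0,65], grip_force=25)

```text
t: 1.37
tool_pos: [458.1, -240.9, 246.0]
tool_rot: [3.134, -0.213, 0.001]
ft_force: [1.2, -0.7, -0.3]
grip_width: 0.759
```

apply_moves(targets=[16,17,-30,0,0,0,60,17,18,-30,0,0,0,60,0,0,-15,0,0,0,60,0,0,0,0,0,0,60,0,0,0,0,0,0,60,0,0,0,0,0,0,60,0,0,0,0,0,0,60,0,0,0,0,0,0,60])

```text
t: 2.03
tool_pos: [490.3, -208.5, 172.2]
tool_rot: [3.133, -0.214, 0.004]
ft_force: [0.2, -0.1, 0.2]
grip_width: 0.599
```

```bash
cat >> h.py <<'E'
from scipy.spatial.transform import Rotation as Ro
def st():
    s=arm.state();print({k:np.round(s[k],3).tolist() for k in('t','joints','tool_pos','tool_rot','ft_force','ft_torque','grip_width')});return s
def wcloud(name):
    s=arm.state();im,d=arm.snapshot('wrist');i=arm.camera_info('wrist');K=i['K'];T=i['tool_from_camera']
    cv2.imwrite(f'pics/{name}.png',cv2.cvtColor(im,cv2.COLOR_RGB2BGR))
    v,u=np.indices(d.shape);x=(u-K[0,2])/K[0,0];y=(v-K[1,2])/K[1,1];r=np.hypot(x,y)+1e-9
    p=np.stack([x/r*np.tan(r)*d,y/r*np.tan(r)*d,d],-1)
    p=p@T[:3,:3].T+T[:3,3]
    return im.astype(int),d,p@Ro.from_rotvec(s['tool_rot']).as_matrix().T+s['tool_pos']
E
python3 - <<'E'
from h import *
st();im,d,P=wcloud('w1');np.savez('w1.npz',im=im,d=d,P=P);X,Y,Z=[P[...,k] for k in range(3)];ok=d>0
near=lambda x,y,r:ok&(abs(X-x)<r)&(abs(Y-y)<r)
m=near(490,-208,25)&(Z>70)&(Z<84);print('tab',m.sum(),rect(P[m]),np.median(Z[m]))
blue=(im[...,2]>im[...,0]*1.6)&(im[...,2]>60)
m=near(575,-218,40)&(Z>115)&blue;print('cap',m.sum(),rect(P[m]),np.median(Z[m]))
m=near(540,-215,130)&(Z>7)&(Z<18);print('plate',m.sum(),rect(P[m]))
for q in('jaw_tab','cap','bottle'):print(q,[(np.round(r['at'],1).tolist(),round(r['conf'],2)) for r in arm.mark_of(q,'wrist')])
E
```

```text
{'t': 2.033, 'joints': [-0.546, 0.425, 1.614, -0.0, 1.1, 1.161], 'tool_pos': [490.263, -208.506, 172.21], 'tool_rot': [3.133, -0.214, 0.004], 'ft_force': [0.231, -0.114, 0.152], 'ft_torque': [0.013, 0.034, 0.013], 'grip_width': 0.599}
tab 491 (array([ 489.7, -206.4]), array([23.5, 13.6]), np.float64(-0.142)) 77.63202306748283
cap 2814 (array([ 573.9, -218.3]), array([38.9, 38.6]), np.float64(0.634)) 125.78010237808087
plate 2943 (array([ 515.2, -209.9]), array([ 65.8, 181.1]), np.float64(-0.147))
jaw_tab [([487.5, -210.1, 72.7], 0.65)]
cap [([573.0, -213.7, 102.3], 0.56)]
bottle [([570.5, -217.4, 8.2], 0.72)]
```

View pics/w1.png

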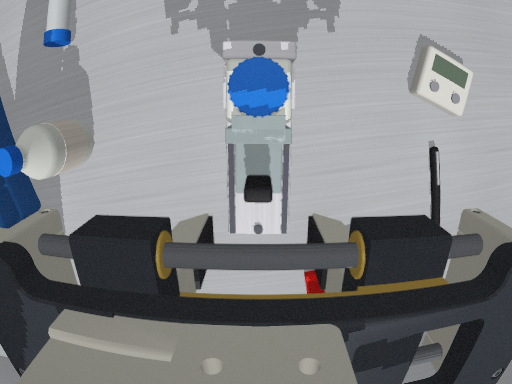

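The wrist view shows the tab at (259,188), the cap at (258,87), and the fingers straddling the clamp. The tab measures 23.5 x 13.6 mm with its top at 77.6, which matches the text. I'll descend, grip the tab and pull.

apply_moves(targets=[0,2,-35,0,0,0,60,0,0,-35,0,0,0,60,0,0,-24,0,0,0,55,0,0,-10,0,0,0,40,0,0,0,0,0,0,15,0,0,0,0,0,0,15,0,0,0,0,0,0,15,0,0,0,0,0,0,15])

```text
t: 2.9
tool_pos: [491.0, -206.8, 68.5]
tool_rot: [3.132, -0.211, 0.005]
ft_force: [0.2, -0.1, -0.4]
grip_width: 0.259
```

apply_moves(targets=[0,0,0,0,0,0,15,-3,0.4,0,0,0,0,15,-6,0.85,0,0,0,0,15,-6,0.85,0,0,0,0,15,-6,0.85,0,0,0,0,15,-6,0.85,0,0,0,0,15,-6,0.85,0,0,0,0,15,0,0,0,0,0,0,15])

```text
t: 3.57
tool_pos: [458.2, -202.0, 68.4]
tool_rot: [3.132, -0.213, 0.008]
ft_force: [2.8, -3.5, 5.2]
grip_width: 0.261
```

apply_moves(targets=[-1.5,0.2,0,0,0,0,15,-1,0.2,0,0,0,0,15,0,0,0,0,0,0,15,0,0,0,0,0,0,60,0,0,0,0,0,0,60,0,0,0,0,0,0,60,0,0,0,0,0,0,60,0,0,20,0,0,0,60])

```text
t: 4.23
tool_pos: [452.1, -199.0, 84.1]
tool_rot: [-3.131, 0.212, 0.011]
ft_force: [-0.4, -0.4, -1.0]
grip_width: 0.566
```

apply_moves(targets=[0,0,38,0,0,0.05,65,0,0,38,0,0,0.12,70,0,0,25,0,0,0.12,70,0,0,0,0,0,0.12,70,0,0,0,0,0,0.12,70,0,0,0,0,0,0.12,70,0,0,0,0,0,0.12,70,0,0,0,0,0,0.12,70])

```text
t: 4.9
tool_pos: [454.0, -200.1, 187.6]
tool_rot: [-2.916, -1.166, 0.001]
ft_force: [-0.2, 0.7, 0.6]
grip_width: 0.698
```

apply_moves(targets=[30,-5,0,0,0,0.12,70,30,-5,0,0,0,0.12,70,30,-5,0,0,0,0.12,70,30,-4,0,0,0,0.12,70,0,0,0,0,0,0.12,70,0,0,0,0,0,0.08,70,0,0,0,0,0,0,70,0,0,0,0,0,0,70])

```text
t: 5.57
tool_pos: [574.1, -219.2, 187.3]
tool_rot: [-2.369, -2.062, 0.001]
ft_force: [-0.5, 0.0, -0.8]
grip_width: 0.703
```

```bash
python3 - <<'E'
from h import *
st();im,d,P=wcloud('w2');np.savez('w2.npz',im=im,d=d,P=P);X,Y,Z=[P[...,k] for k in range(3)];ok=d>0
near=lambda x,y,r:ok&(abs(X-x)<r)&(abs(Y-y)<r)
blue=(im[...,2]>im[...,0]*1.6)&(im[...,2]>60)
m=near(575,-218,40)&(Z>115)&blue;print('cap',m.sum(),rect(P[m]),np.median(Z[m]))
m=near(453,-201,30)&(Z>70)&(Z<84);print('tab',m.sum(),rect(P[m]) if m.sum()>3 else '')
t,dd=arm.snapshot('top');P=cloud('top',dd);X,Y,Z=[P[...,k] for k in range(3)];ok=dd>0
m=near(460,-203,30)&(Z>68)&(Z<84);print('top tab',m.sum(),rect(P[m]) if m.sum()>3 else '')
E
```

```text
{'t': 5.567, 'joints': [-0.489, 0.554, 1.348, 0.0, 1.242, -0.351], 'tool_pos': [574.084, -219.167, 187.278], 'tool_rot': [-2.369, -2.062, 0.001], 'ft_force': [-0.471, 0.029, -0.801], 'ft_torque': [-0.018, -0.101, 0.034], 'grip_width': 0.703}
cap 2152 (array([ 573.9, -217.6]), array([37.9, 38.7]), np.float64(-0.442)) 125.72951950272524
tab 386 (array([ 457.3, -201. ]), array([24.4, 14.4]), np.float64(-0.2))
top tab 0
```

View pics/w2.png

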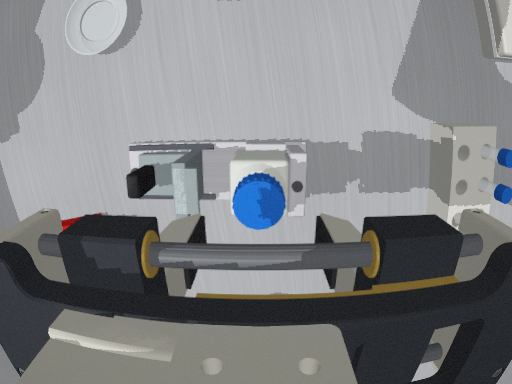

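The jaw is open: the tab moved 33 mm and a clear gap shows beside the bottle at (217,170). The cap is at (574,-217.6), top at 125.7. I'll descend and grip it.

apply_moves(targets=[0,1.3,-30,0,0,0,70,0,0,-30,0,0,0,70,0,0,-13,0,0,0,70,0,0,0,0,0,0,35,0,0,0,0,0,0,30,0,0,0,0,0,0,30,0,0,0,0,0,0,30,0,0,0,0,0,0,30], grip_force=35)

```text
t: 6.33
tool_pos: [574.6, -218.4, 116.3]
tool_rot: [2.366, 2.064, 0.0]
ft_force: [-2.9, 0.2, 4.6]
grip_width: 0.404
```

apply_moves(targets=[0,0,2,0,0,0,30,0,0,8,0,0,0,30,0,0,20,0,0,0,30,0,0,25,0,0,0,30,0,0,25,0,0,0,30,0,0,25,0,0,0,30,0,0,20,0,0,0,30,0,0,10,0,0,0,30])

```text
t: 7.0
tool_pos: [575.4, -218.5, 253.6]
tool_rot: [2.363, 2.062, 0.003]
ft_force: [-0.2, 0.3, -2.0]
grip_width: 0.409
```

apply_moves(targets=[-1,25,0,0,0,0.05,30,-1,38,0,0,0,0.05,30,-1,38,0,0,0,0.05,30,-1,38,0,0,0,0.05,30,-1,38,0,0,0,0.05,30,-1,38,0,0,0,0.05,30,-1,38,0,0,0,0.05,30,-1,38,0,0,0,0.04,30])

```text
t: 7.67
tool_pos: [565.9, 74.7, 249.5]
tool_rot: [-1.919, -2.487, 0.0]
ft_force: [0.8, 0.0, -1.9]
grip_width: 0.409
```

apply_moves(targets=[-1,38,0,0,0,0,30,-1,38,0,0,0,0,30,0,32,0,0,0,0,30,0,18,0,0,0,0,30,0,6,0,0,0,0,30,0,0,0,0,0,0,30,0,0,0,0,0,0,30,0,0,0,0,0,0,30])

```text
t: 8.33
tool_pos: [564.6, 203.5, 249.6]
tool_rot: [1.924, 2.484, -0.001]
ft_force: [-0.7, 0.2, -1.9]
grip_width: 0.407
```

```bash
python3 - <<'E'
from h import *
st();im,d,P=wcloud('w3');np.savez('w3.npz',im=im,d=d,P=P);X,Y,Z=[P[...,k] for k in range(3)];ok=d>0
near=lambda x,y,r:ok&(abs(X-x)<r)&(abs(Y-y)<r)
blue=(im[...,2]>im[...,0]*1.6)&(im[...,2]>60)
m=near(565,204,45)&(Z>210)&(Z<228);print('shoulder',m.sum(),rect(P[m]) if m.sum()>3 else '')
m=near(565,204,45)&(Z>145)&(Z<228)&~blue;print('body',m.sum(),rect(P[m]) if m.sum()>3 else '')
m=near(565,204,150)&(Z>80)&(Z<100);print('heater',m.sum(),rect(P[m]) if m.sum()>3 else '')
for c in('scene','top'):
    t,dd=arm.snapshot(c);Q=cloud(c,dd);X,Y,Z=[Q[...,k] for k in range(3)];ok=dd>0
    np.savez(c+'3.npz',im=t,d=dd)
    if c=='scene':cv2.imwrite('pics/s3.png',cv2.resize(cv2.cvtColor(t,cv2.COLOR_RGB2BGR)[100:235,190:370],None,fx=4,fy=4,interpolation=cv2.INTER_CUBIC))
    m=near(565,204,45)&(Z>145)&(Z<222);print(c,'body',m.sum(),rect(Q[m]) if m.sum()>3 else '')
E
```

```text
{'t': 8.333, 'joints': [0.219, 0.479, 1.298, -0.001, 1.365, -0.034], 'tool_pos': [564.61, 203.502, 249.576], 'tool_rot': [1.924, 2.484, -0.001], 'ft_force': [-0.696, 0.173, -1.905], 'ft_torque': [-0.008, -0.156, -0.0], 'grip_width': 0.407}
shoulder 2291 (array([561.6, 216.9]), array([51.1, 24.2]), np.float64(0.216))
body 3458 (array([561.6, 216.9]), array([51.1, 24.2]), np.float64(0.216))
heater 20580 (array([561.2, 224.6]), array([208.8, 151.3]), np.float64(0.253))
scene body 432 (array([566. , 201.4]), array([53.1, 53.9]), np.float64(0.247))
top body 0
```

View pics/w3.png

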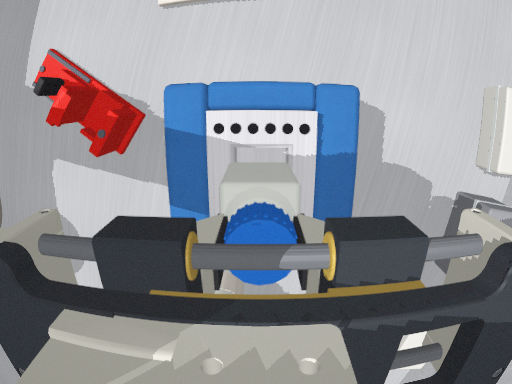

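The wrist view shows the bottle hanging upright over the heater, with the far edge of the well at (262,153). Bottle yaw is 0.216 against 0.25 for the heater, and the well sits about (+1.3, +1.8) mm from the bottle. I'll correct that and lower it.

apply_moves(targets=[1.2,1.7,-15,0,0,0.035,30,0,0,-20,0,0,0,30,0,0,-8,0,0,0,30,0,0,-5,0,0,0,30,0,0,-4,0,0,0,30,0,0,-4,0,0,0,30,0,0,-4,0,0,0,30,0,0,0,0,0,0,30])

```text
t: 9.15
tool_pos: [565.6, 206.5, 189.4]
tool_rot: [-1.878, -2.518, 0.0]
ft_force: [0.5, 0.0, -2.7]
grip_width: 0.408
```

apply_moves(targets=[0,0,-5,0,0,0,30,0,0,-5,0,0,0,30,0,0,-5,0,0,0,30,0,0,-3,0,0,0,30,0,0,-3,0,0,0,30,0,0,-2,0,0,0,30,0,0,0,0,0,0,30,0,0,0,0,0,0,30])

```text
t: 9.82
tool_pos: [565.7, 206.6, 166.7]
tool_rot: [1.879, 2.518, 0.0]
ft_force: [-0.1, 0.1, -2.5]
grip_width: 0.406
```

apply_moves(targets=[0,0,-1,0,0,0,30,0,0,-1,0,0,0,30,0,0,-1,0,0,0,30,0,0,0,0,0,0,30,0,0,0,0,0,0,30,0,0,0,0,0,0,30,0,0,0,0,0,0,30,0,0,0,0,0,0,30])

```text
t: 10.48
tool_pos: [565.8, 206.6, 164.2]
tool_rot: [1.878, 2.518, 0.001]
ft_force: [-2.0, 0.1, 4.9]
grip_width: 0.408
```

```bash
python3 -c "
from h import *
st()"
```

```text
{'t': 10.483, 'joints': [0.223, 0.553, 1.418, 0.0, 1.17, -0.066], 'tool_pos': [565.846, 206.641, 164.215], 'tool_rot': [1.878, 2.518, 0.001], 'ft_force': [-1.978, 0.107, 4.899], 'ft_torque': [0.004, 0.171, -0.041], 'grip_width': 0.408}
```

It touches down at TCP 164.2 (expected 164.3), so the bottle is on the well floor. Screwing down.

apply_moves(targets=[0,0,-0.05,0,0,-0.1,30,0,0,-0.05,0,0,-0.1,30,0,0,-0.05,0,0,-0.1,30,0,0,-0.05,0,0,-0.1,30,0,0,-0.05,0,0,-0.1,30,0,0,-0.05,0,0,-0.1,30,0,0,-0.05,0,0,-0.1,30,0,0,-0.05,0,0,-0.1,30])

```text
t: 11.15
tool_pos: [566.2, 206.7, 163.8]
tool_rot: [2.714, 1.581, 0.003]
ft_force: [0.2, -0.5, 4.4]
grip_width: 0.408
```

```bash
python3 -c "
from h import *
s=st();print(s['effort'])"
```

```text
{'t': 11.15, 'joints': [0.223, 0.553, 1.418, -0.0, 1.169, 0.739], 'tool_pos': [566.243, 206.708, 163.783], 'tool_rot': [2.714, 1.581, 0.003], 'ft_force': [0.225, -0.547, 4.416], 'ft_torque': [-0.043, -0.036, 0.051], 'grip_width': 0.408}
[ -0.18827692 -50.17361283 -22.11992741   0.14549803  -0.08494738
  -1.52122423]
```

apply_moves(targets=[0,0,-0.05,0,0,-0.08,30,0,0,0,0,0,-0.08,30,0,0,-0.05,0,0,-0.08,30,0,0,0,0,0,0,30,0,0,0,0,0,0,30,0,0,0,0,0,0,30,0,0,0,0,0,0,30,0,0,0,0,0,0,30])

```text
t: 11.82
tool_pos: [565.9, 206.6, 163.5]
tool_rot: [2.88, 1.254, 0.001]
ft_force: [0.5, 0.3, 6.1]
grip_width: 0.404
```

```bash
python3 -c "
from h import *
s=st();print(s['effort'])"
```

```text
{'t': 11.817, 'joints': [0.223, 0.553, 1.418, -0.0, 1.169, 0.973], 'tool_pos': [565.948, 206.571, 163.536], 'tool_rot': [2.88, 1.254, 0.001], 'ft_force': [0.467, 0.31, 6.057], 'ft_torque': [-0.209, -0.059, -0.021], 'grip_width': 0.404}
[ 1.25741819e-01 -4.93404973e+01 -2.17581475e+01  2.90218117e-01
 -1.52281676e-01 -4.31014679e-02]
```

apply_moves(targets=[0,0,0,0,0,-0.04,30,0,0,0,0,0,-0.04,30,0,0,0,0,0,-0.04,30,0,0,-0.1,0,0,-0.04,30,0,0,0,0,0,-0.04,30,0,0,0,0,0,-0.04,30,0,0,0,0,0,-0.04,30,0,0,0,0,0,-0.04,30])

```text
t: 12.48
tool_pos: [566.0, 206.5, 163.4]
tool_rot: [3.044, 0.776, 0.001]
ft_force: [-0.4, 0.0, 4.4]
grip_width: 0.406
```

```bash
python3 -c "
from h import *
s=st();print(s['effort'][5])"
```

```text
{'t': 12.483, 'joints': [0.223, 0.553, 1.418, -0.0, 1.169, 1.295], 'tool_pos': [565.969, 206.469, 163.39], 'tool_rot': [3.044, 0.776, 0.001], 'ft_force': [-0.389, 0.003, 4.396], 'ft_torque': [-0.409, -0.022, 0.088], 'grip_width': 0.406}
-0.5739360116422176
```

apply_moves(targets=[0,0,0,0,0,-0.04,30,0,0,0,0,0,-0.04,30,0,0,0,0,0,-0.04,30,0,0,-0.1,0,0,-0.04,30,0,0,0,0,0,-0.04,30,0,0,0,0,0,0,30,0,0,0,0,0,0,30,0,0,0,0,0,-0.02,30])

```text
t: 13.15
tool_pos: [565.9, 206.4, 163.2]
tool_rot: [3.11, 0.44, 0.001]
ft_force: [-1.0, -0.3, 5.6]
grip_width: 0.408
```

```bash
python3 -c "
from h import *
s=st();print(s['effort'][5])"
```

```text
{'t': 13.15, 'joints': [0.223, 0.554, 1.419, -0.0, 1.169, 1.513], 'tool_pos': [565.852, 206.437, 163.245], 'tool_rot': [3.11, 0.44, 0.001], 'ft_force': [-1.047, -0.334, 5.556], 'ft_torque': [-0.335, 0.077, 0.034], 'grip_width': 0.408}
-0.5016525462269783
```

apply_moves(targets=[0,0,0,0,0,-0.04,30,0,0,0,0,0,-0.04,30,0,0,0,0,0,-0.04,30,0,0,-0.1,0,0,-0.04,30,0,0,0,0,0,-0.04,30,0,0,0,0,0,-0.04,30,0,0,0,0,0,-0.04,30,0,0,0,0,0,-0.04,30])

```text
t: 13.82
tool_pos: [565.8, 205.5, 163.2]
tool_rot: [3.139, -0.062, 0.0]
ft_force: [2.1, -4.7, 6.3]
grip_width: 0.409
```

```bash
python3 -c "
from h import *
s=st();print(s['effort'][5])"
```

```text
{'t': 13.817, 'joints': [0.222, 0.554, 1.419, -0.003, 1.169, 1.834], 'tool_pos': [565.813, 205.476, 163.169], 'tool_rot': [3.139, -0.062, 0.0], 'ft_force': [2.137, -4.683, 6.279], 'ft_torque': [-0.901, -0.326, 0.645], 'grip_width': 0.409}
0.17147053498774767
```

The torque jumped to 0.65 N m, so this is likely the stop. One small push more to confirm.

apply_moves(targets=[0,0,0,0,0,-0.02,30,0,0,0,0,0,-0.02,30,0,0,0,0,0,0,30,0,0,0,0,0,0,30,0,0,0,0,0,0,30,0,0,0,0,0,0,30,0,0,0,0,0,0,30,0,0,0,0,0,0,30])

```text
t: 14.48
tool_pos: [566.5, 205.5, 163.3]
tool_rot: [3.137, -0.122, 0.003]
ft_force: [1.0, -4.8, 4.8]
grip_width: 0.408
```

```bash
python3 - <<'E'
from h import *
st();im,d,P=wcloud('w4');X,Y,Z=[P[...,k] for k in range(3)];ok=d>0
near=lambda x,y,r:ok&(abs(X-x)<r)&(abs(Y-y)<r)
m=near(565,204,55)&(Z>125)&(Z<136);print('shoulder',m.sum(),rect(P[m]) if m.sum()>3 else '',np.median(Z[m]))
blue=(im[...,2]>im[...,0]*1.6)&(im[...,2]>60)
m=near(565,205,40)&(Z>160)&blue;print('captop',m.sum(),np.median(Z[m]))
E
```

```text
{'t': 14.483, 'joints': [0.222, 0.554, 1.418, -0.003, 1.168, 1.872], 'tool_pos': [566.516, 205.452, 163.335], 'tool_rot': [3.137, -0.122, 0.003], 'ft_force': [0.986, -4.849, 4.844], 'ft_torque': [-0.821, -0.238, 0.679], 'grip_width': 0.408}
shoulder 2007 (array([577.1, 207.7]), array([28.2, 50.9]), np.float64(0.147)) 130.97764790616472
captop 2680 172.51273677759977
```

View pics/w4.png

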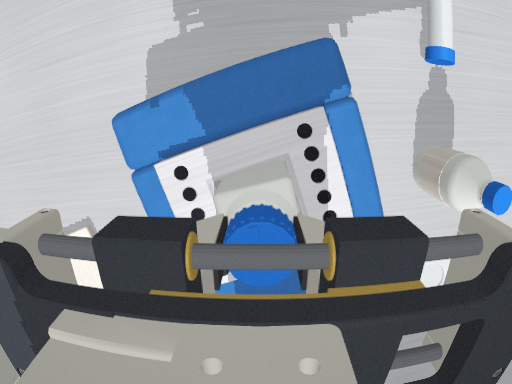

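The shoulder is at 131 and the cap top at 172.5 (60+112), with a sustained 0.68 N m and the bottle twisted against the well's play (yaw 0.15). The cap is bottomed out. Backing off, with an allowance for the bottle's twist-back.

apply_moves(targets=[0,0,0.05,0,0,0.05,30,0,0,0.05,0,0,0.1,30,0,0,0.05,0,0,0.1,30,0,0,0.05,0,0,0.1,30,0,0,0.05,0,0,0.1,30,0,0,0.05,0,0,0.1,30,0,0,0.05,0,0,0.1,30,0,0,0.05,0,0,0.1,30])

```text
t: 15.2
tool_pos: [565.9, 207.0, 163.6]
tool_rot: [-2.963, -1.041, -0.002]
ft_force: [-0.2, 1.4, 4.5]
grip_width: 0.408
```

apply_moves(targets=[0,0,0.05,0,0,0.1,30,0,0,0.05,0,0,0.1,30,0,0,0.05,0,0,0.1,30,0,0,0.05,0,0,0.1,30,0,0,0.05,0,0,0.1,30,0,0,0.05,0,0,0.1,30,0,0,0.05,0,0,0.1,30,0,0,0.05,0,0,0.1,30])

```text
t: 15.87
tool_pos: [565.4, 207.0, 164.0]
tool_rot: [-2.324, -2.113, -0.0]
ft_force: [-2.3, 1.1, 5.4]
grip_width: 0.408
```

apply_moves(targets=[0,0,0,0,0,0.1,30,0,0,0,0,0,0,30,0,0,0,0,0,0,30,0,0,0,0,0,0,30,0,0,0,0,0,0,30,0,0,0,0,0,0,30,0,0,0,0,0,0,30,0,0,0,0,0,0,30])

```text
t: 16.53
tool_pos: [565.4, 207.1, 164.1]
tool_rot: [-2.22, -2.221, -0.001]
ft_force: [-2.9, 0.9, 6.0]
grip_width: 0.408
```

```bash
python3 - <<'E'
from h import *
st();im,d,P=wcloud('w5');X,Y,Z=[P[...,k] for k in range(3)];ok=d>0
near=lambda x,y,r:ok&(abs(X-x)<r)&(abs(Y-y)<r)
m=near(565,204,55)&(Z>125)&(Z<137);print('shoulder',m.sum(),rect(P[m]) if m.sum()>3 else '',np.median(Z[m]))
blue=(im[...,2]>im[...,0]*1.6)&(im[...,2]>60)
m=near(565,205,40)&(Z>160)&blue;print('captop',m.sum(),np.median(Z[m]))
t,dd=arm.snapshot('scene');Q=cloud('scene',dd);X,Y,Z=[Q[...,k] for k in range(3)];ok=dd>0
m=near(458,-203,25)&(Z>68)&(Z<84);print('tab',m.sum(),rect(Q[m]) if m.sum()>3 else '')
cv2.imwrite('pics/s5.png',cv2.cvtColor(t,cv2.COLOR_RGB2BGR))
E
```

```text
{'t': 16.533, 'joints': [0.223, 0.553, 1.418, 0.001, 1.171, 0.223], 'tool_pos': [565.401, 207.127, 164.077], 'tool_rot': [-2.22, -2.221, -0.001], 'ft_force': [-2.875, 0.918, 5.963], 'ft_torque': [0.17, 0.328, -0.011], 'grip_width': 0.408}
shoulder 2170 (array([562.8, 215.9]), array([50.9, 30.3]), np.float64(0.297)) 131.3010747731858
captop 2708 173.29272764172782
tab 35 (array([ 458.8, -202.2]), array([22.9, 16.6]), np.float64(-0.142))
```

View pics/s5.png

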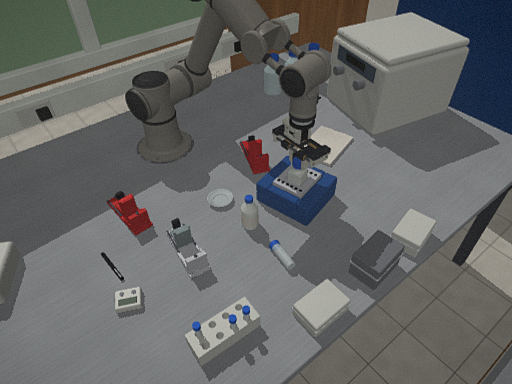

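The scene view shows the bottle in the heater well under the gripper at (297,165), the empty clamp at (187,248), and the bystanders apparently untouched. The tool turned back 1.65 rad and the bottle 0.15, so cap_turn is about 1.5. The cap top rose 0.8 mm, which agrees. Handing in.

```bash
python3 -c "
from h import *
print(arm.sign_off()); st()"
```

```text
the job is handed in; nothing more can be done
None
the job is handed in; nothing more can be done
```

The job is handed in at about 16.6 s of the 64 s limit. The bottle is in the heater well, its cap was screwed to the stop and backed off a quarter turn, and the gripper still holds the cap. No verdict is given, so these are my own last checks:

- **Jaw:** I pulled it open by the tab. The wrist camera measured about 33 mm of travel, and a later scene view agreed at about 32 mm. That is over the 25 mm needed, but I can't confirm it reached the 35 mm stop.
- **Bottle in the well:** It touched down within 0.1 mm of the expected height. Its centre is about (565.8, 206), within about 2 mm of the measured well centre, and it stands upright.
- **Cap at the stop:** The torque rose to 0.68 N m and held. The cap top was at 172.5 mm against 172 expected, and the bottle had turned as far as the well allows. The torque barely climbed on the last 0.04 rad push, so the pads may have slipped slightly there.
- **Back-off:** The tool turned back 1.65 rad and the bottle followed by about 0.15 rad, so the cap is about 1.5 rad open (1.17 to 1.97 allowed). The cap rose 0.8 mm, against about 0.7 mm expected.
- **Grip:** It was set to 35 N, and the opening stayed at the cap's width.
- **Other things on the bench:** They looked unmoved in the last scene picture, but I did not measure them. I left both red clamps alone.

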